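# Print the weight ticket for a tray of finds

## Task

Print the weight ticket for the tray of buckles standing on the bench scale, using only a closed fingertip: switch the ticket printer on by pressing down the raised end of its rocker switch, then press the scale's long oblong print key fully down and keep it down for a full second, and then press the printer's round feed key fully down and let it go, so that the ticket comes clear of the tear bar. Press no other key, do not print or feed before the printer is on, and do not lift or shift the printer, the tray or anything else on the table.

Things in the scene. Friction and masses are not known exactly. Their poses are not given: they have to be found in the camera images.
- scale: Fixed bench scale, stone-grey, 250 wide (y) x 310 deep (x). Origin on the table under the middle of its key row; x points from keys to pan, y left along the row seen from the robot's side. Four dark keys on a front panel sloping up 10 degrees to the pan, 42 mm high at the key row. Pan top 71 mm up, 72 to 268 mm behind the keys; tray rim 97 mm up.
- print_key_top (a point): Centre of the top of the scale's print key, the only long oblong key (46 along y x 20 mm), at the right-hand end of the row (y = -68 mm), 49 mm above the table; moves with it. x points up the panel, y left along the row, z square out of the panel. Keys stand 7.5 mm proud and sink square to the panel; a straight push down works.
- print_key (a joint): Travel of the print key in m: 0 up, 0.005 fully down. All keys here are sprung: about 1.4 N starts them, 5 N holds them fully down, and they come back up when let go.
- power_key (a joint): Travel in m (0 up, 0.005 down) of the scale's small round key, 18 mm across, left-hand end of the row, 90 mm left of the scale's origin. Not to be pressed.
- mode_key (a joint): Travel in m (0 up, 0.005 down) of the scale's left square key, 18 mm, 47 mm left of the scale's origin. Not to be pressed.
- zero_key (a joint): Travel in m (0 up, 0.005 down) of the scale's right square key, 18 mm, 4 mm left of the scale's origin. Not to be pressed.
- printer: Loose grey ticket printer, 0.9 kg, 148 wide (y) x 195 deep (x). Origin on the table under the middle of its control deck; x points from deck to paper cover, y left seen from the robot's side. Deck flat, 75 mm high, x -45 to +37 mm; dark cover behind it 115 mm high with steel tear bar and paper end. On the deck at x = -8 mm: rocker at y = +38 mm, round feed key at y = -45 mm.
- rocker_end (a point): Point on top of the rocker's left-hand end (printer's +y), 16 mm out from the pivot; moves with it. Rocker 36 mm along the printer's y x 20 mm, a shallow V. Off: this end stands up, the other lies level. On: this end is level, its top 83.5 mm above the table (about 5.5 mm lower), 4.5 mm above the bezel. Press here or a few mm farther out, not nearer the pivot.
- rocker (a joint): Angle of the printer's rocker switch in rad: 0 off (starts between 0 and 0.05), 0.35 fully on. Some 2 to 3 N at its end tips it; it stays where it is left.
- feed_key_top (a point): Centre of the top face of the printer's round feed key (20 mm across), 83.5 mm above the table, 8.5 mm proud of the deck; it moves with the key, z up, axes as the printer's.
- feed_key (a joint): Travel of the feed key in m, straight down: 0 up, 0.005 fully down; sprung like the scale's keys.
- tray: Loose plastic weighing tray on the scale's pan, 150 x 190 x 26 mm; origin at the centre of its underside. Two buckles lie in it.
- buckle_a: Bronze buckle, 50 x 45 mm, lying in the tray.
- buckle_b: Bronze buckle, 65 x 38 mm, lying in the tray.
- buckle_c: Bronze buckle, 46 x 40 mm, 6 mm thick, lying on the table between scale and printer.
- buckle_d: Bronze ring buckle, 58 x 48 mm, 6 mm thick, lying on the table between scale and printer, nearest the robot.
- mug: White mug, 80 mm across, 92 mm high, on the table near the robot; origin at the centre of its underside.
- jar: Small lidded sample jar, 42 mm across, 58 mm high, on the table between scale and printer; origin at the centre of its underside.
- ruler: Wooden ruler, 300 x 30 x 4 mm, lying on the table near the robot.
Things that resemble listed ones, but are neither listed nor needed, are in the scene too. Leave any red look-alike of the buckle_b alone. Leave any turquoise look-alike of the buckle_a alone.

How it is judged:
On the way, in this order (a step that is already met when the one before it is completed fails the run):
1. the printer is switched on: rocker tipped to on (value of joint rocker above 0.25 rad), for 0.1 s.
2. the print key is held fully down for a second (0.8 s counts), printer on (value of joint print_key above 0.0035 m and value of joint rocker above 0.25 rad), for 0.8 s.
3. the feed key is pressed fully down, printer on, print key let go (value of joint feed_key above 0.0035 m and value of joint print_key below 0.0015 m and value of joint rocker above 0.25 rad), for 0.1 s.
At the end, for the whole second after the job is handed in: The rocker is on (beyond 0.25 rad), print and feed keys and the other three keys are up (within 1.5 mm), the printer stands flat within 20 mm and the tray within 15 mm of where they were, and the tray's two buckles are still in it (value of joint rocker above 0.25 rad and value of joint each of print_key, feed_key, power_key, mode_key, zero_key below 0.0015 m and distance of printer from where it was at the start of the episode below 0.02 m and distance of tray from where it was at the start of the episode below 0.015 m and angle between printer's own z axis and vertical below 0.05 rad and linear speed of printer below 0.02 m/s and height (world z) of each of buckle_a, buckle_b above 0.06 m); the robot touches nothing.
It fails at once if another key of the scale is pressed (beyond 3 mm) (value of joint any of power_key, mode_key, zero_key above 0.003 m).
It fails at once if the print or feed key is pressed while the printer is still off (value of joint rocker below 0.15 rad and value of joint any of print_key, feed_key above 0.0035 m).
It fails at once if the printer is lifted, tipped or shoved by more than 25 mm (distance of printer from where it was at the start of the episode above 0.025 m or angle between printer's own z axis and vertical above 0.15 rad).
It fails at once if the tray on the scale is lifted or shifted by more than 20 mm, or a buckle in it by more than 30 mm (distance of tray from where it was at the start of the episode above 0.02 m or distance of any of buckle_a, buckle_b from where it was at the start of the episode above 0.03 m).
It fails at once if something else on the table is lifted or shifted by more than 30 mm (distance of any of buckle_c, buckle_d, mug, jar, ruler from where it was at the start of the episode above 0.03 m).
It also fails if it takes over 51 s, if anything falls off the work surface, if the arm or the gripper's body presses on something with over 40 N, if the wrist force passes 120 N, or if a joint passes its speed limit or range.

## Robot

A 7-joint arm with a two-finger parallel gripper is mounted at the origin on the work surface. World frame = base frame: x ahead of the robot, y to its left, z up, the work surface at z = 0. Lengths are in m, angles in rad, forces in N, time in s.
With the tool pointing down it reaches from about 0.4 to 0.875 m from the base axis. Payload 19.3 kg.
Tool frame: the origin (TCP) lies at the very end of the fingers, on their centre line; the grasp point (between the pads) lies 19 mm behind it; z points along the fingers, y is the line along which they close (so a half turn about z gives the same grasp; the last joint's range is limited). The gripper opens to 85 mm and grips with 20 to 120 N. Pads are 22 mm wide; open, the fingers measure 114 mm over their backs; the gripper's body (76 mm by 85 mm) begins 54 mm behind the grasp point. The pads swing forward as they close: fully open they stand 13 mm farther back than shut.
Start: joints at [-1.279, 0.521, -0.036, 1.599, 0.021, 1.021, -0.113], TCP at [0.221, 0.585, 0.201] pointing down, gripper open.
Joint ranges: [-2.91, 2.91], [-0.3, 2.13], [-1.5, 1.42], [0.17, 2.43], [-1.26, 4.41], [0.16, 1.93], [-2.52, 2.52]. Speed limits (rad/s): [1.89, 1.89, 2.39, 2.39, 3.01, 3.01, 3.01].

## Interface

Orientations are given as [roll, pitch, yaw] about the fixed x, y, z axes, in that order (R = Rz(yaw) Ry(pitch) Rx(roll)).
In Python, from workcell import monitor, optics, job_done gives the robot as it stands.
- The arm moves only by the shell command python3 -m handwheel 'ROWS' [FORCE]. ROWS is JSON, a list of rows, each an object of numbers: "dx", "dy", "dz": the shift along the tool's x, y, z in cm; "wx", "wy", "wz": the turn, a rotation vector about the tool's x, y, z in rad; "claw": the opening in per cent of the stroke, from 0 (shut) to 100 (fully open). A call has 1 to 8 rows; each row shifts and turns the commanded pose from where the row before left it, along the tool's axes as they then stand; what a row does not reach is not made up. A row lasts 1/8 s, in which the tool goes at most 62.5 mm and 10.7 degrees, less where a joint would pass 70% of its speed; a pose out of reach is approached as far as the arm can. A call with a gripper value outside its range is refused whole. The fingers move at their own pace and stop on an object; FORCE is the grip in N (left out, the last holds). Time passes only in rows, so rows that do not move let the fingers close. It gives the time, the measured TCP pose, the force, the opening and the grip force at its end, in the units of the state.
- monitor.observe(): the state, without advancing time (a new reading comes with each control period).
- optics.grab_frame(name): name is "side" or "top" or "wrist"; returns a dict with "frame" (420x560x3 uint8, blue, green, red), "fovy" (degrees; the focal length in pixels is half the picture's height over the tangent of half this angle, whatever the lens; pixels are square), "cx", "cy" (the principal point, pixels), "R" (3x3) and "t" (3): a world point X has camera coordinates R X + t. Camera axes: x right, y down, z forward; pixel columns grow to the right and rows downward; lengths in m; the calibration is good to about 2 mm. The wrist camera is an equidistant fisheye: a pixel r from the principal point sees the ray r / f radians off the axis. A picture is of the moment at which its call begins. There is no depth.
- job_done(): hands the job in; it is judged then, once.
Trained networks look in the newest picture that a camera, given by its name, has taken for a name from the list of things; names that differ only in an ending like _2 or _b are one class to them, and where a whole thing is asked for, a point or a joint stands for the part that bears it (a point fixed in the world has none). Each returns a list of dicts, best first, with "p" (0 to 1); they miss things now and then, are a little off and sometimes report something else, mostly with a low value. They report only what shows in the picture. A call takes as long as a camera call. They do not tell look-alikes from the thing itself.
- optics.masks_of(name, camera): "region" (420x560 bool, what is visible of it) and "rect" ([left, top, width, height] in pixels, round what is visible of it).
The state is a dict: "clock": time; "qpos": joint angles; "qd": joint speeds; "joint_efforts": joint torques, N m; "position": TCP position; "tool_rot": TCP orientation; "force": force on the tool from outside, world axes, zero at the start; "moment": the same for the moment, N m; "grip_width": finger opening in m; "finger_force": force on a finger pad.
Only numpy, scipy, OpenCV 4.12 (cv2) and the standard library are available. Lean on these libraries where they do the work, as an engineer would, in place of code of your own. Each camera call takes 0.05 s, during which the arm holds its last target. There are 200 camera calls.

## Working session

There is one attempt and no reset: what is moved stays moved. The work goes in short steps, Python scripts to look and compute and a shell command to move; the robot and the scene stay as the last step left them, time stands still between calls to the robot, and variables do not carry over. Pictures are saved under pics/ and viewed, at most 10 in all, crops included, and the job is handed in when it is done.

```bash
mkdir -p pics
cat > h.py <<'E'
import numpy as np,cv2
from workcell import monitor,optics
def ray(F,u,v,fish=False):
    f=210/np.tan(np.radians(F['fovy'])/2); a=np.array([u-F['cx'],v-F['cy']])
    R=np.array(F['R']);t=np.array(F['t'])
    if fish:
        r=np.hypot(*a);th=r/f;d=np.r_[a/max(r,1e-9)*np.sin(th),np.cos(th)]
    else: d=np.r_[a/f,1]
    return -R.T@t,R.T@d
def at(F,u,v,z,fish=False):
    o,d=ray(F,u,v,fish);return o+d*(z-o[2])/d[2]
def proj(F,X,fish=False):
    f=210/np.tan(np.radians(F['fovy'])/2);c=np.array(F['R'])@X+np.array(F['t'])
    if fish:
        r=np.hypot(c[0],c[1]);k=f*np.arctan2(r,c[2])/r
    else:k=f/c[2]
    return np.array([F['cx']+k*c[0],F['cy']+k*c[1]])
E
python3 - <<'E'
from h import *
np.set_printoptions(precision=4,suppress=True)
Z=dict(print_key_top=.049,feed_key_top=.0835,rocker_end=.085,power_key=.049,mode_key=.049,zero_key=.049,printer=.1,scale=.05,tray=.09,jar=.058,mug=.092)
for c in ('top','side'):
    F=optics.grab_frame(c);cv2.imwrite(f'pics/{c}0.png',F['frame']);print(c,F['fovy'],at(F,280,210,0),-np.array(F['R']).T@F['t'])
    for n,z in Z.items():
        for m in optics.masks_of(n,c)[:2]:
            v,u=np.nonzero(m['region'])
            if len(u): print(n,round(m['p'],2),m['rect'],u.mean().round(1),v.mean().round(1),at(F,u.mean(),v.mean(),z))
s=monitor.observe();print(s)
E
```

```text
top 51.46452432734364 [0.5495 0.0294 0.    ] [0.331  0.0658 1.1633]
print_key_top 0.64 [212.9, 205.1, 18.1, 6.7] 223.6 209.5 [0.5412 0.1771 0.049 ]
feed_key_top 0.5 [413.0, 230.8, 8.4, 11.8] 417.1 236.3 [ 0.467  -0.3138  0.0835]
feed_key_top 0.5 [154.2, 116.7, 74.2, 60.2] 190.6 146.4 [0.6995 0.2609 0.0835]
rocker_end 0.51 [375.7, 226.9, 17.5, 8.6] 384.9 230.1 [ 0.4826 -0.2321  0.085 ]
mode_key 0.55 [175.1, 206.9, 8.4, 7.0] 179.1 211.1 [0.5368 0.2915 0.049 ]
mode_key 0.23 [381.5, 287.0, 43.6, 53.1] 402.3 310.0 [ 0.2836 -0.2776  0.049 ]
zero_key 0.51 [191.6, 209.0, 8.9, 4.4] 195.8 210.4 [0.5388 0.2489 0.049 ]
printer 0.91 [363.0, 168.6, 71.1, 89.0] 400.0 210.7 [ 0.5296 -0.2682  0.1   ]
scale 0.65 [147.3, 106.8, 101.8, 116.2] 200.6 180.2 [0.6189 0.2384 0.05  ]
tray 0.58 [152.4, 120.8, 77.7, 57.3] 190.3 146.6 [0.6967 0.2606 0.09  ]
jar 0.51 [287.8, 229.0, 17.0, 13.3] 295.1 235.8 [ 0.4714 -0.0072  0.058 ]
mug 0.88 [378.2, 293.0, 45.2, 44.9] 401.9 308.9 [ 0.2881 -0.2633  0.092 ]
side 46.02000123526207 [0.562  0.1215 0.    ] [ 0.0201 -0.5789  1.0175]
feed_key_top 0.38 [370.6, 326.5, 9.2, 9.
[... 845 characters left out ...]
49.2 276.0 [ 0.3395 -0.0499  0.09  ]
jar 0.83 [276.4, 237.1, 16.7, 22.7] 284.9 250.4 [ 0.4604 -0.0264  0.058 ]
mug 0.69 [267.4, 350.9, 51.9, 53.4] 294.5 375.9 [ 0.2725 -0.2896  0.092 ]
{'clock': 1.2, 'qpos': array([-1.2792,  0.5214, -0.0363,  1.5995,  0.0212,  1.0211, -0.1128]), 'qd': array([ 0.0026, -0.0001,  0.0006,  0.0007,  0.0014, -0.0003,  0.0015]), 'joint_efforts': array([ -0.0016, -92.6862,   1.9771, -37.0255,   0.0181,   0.0021,
        -0.    ]), 'position': array([0.2212, 0.5845, 0.2008]), 'tool_rot': array([-3.1416,  0.    ,  2.7798]), 'force': array([-0.1674, -0.0406, -0.0455]), 'moment': array([-0.0503,  0.0085,  0.0387]), 'finger_force': 0.0, 'grip_width': 0.08538053971118345}
```

Run:
```python
import cv2,numpy as np
a=cv2.imread('pics/top0.png')[90:350,130:450]
cv2.imwrite('pics/a.png',cv2.resize(a,(738,600),interpolation=cv2.INTER_CUBIC))
```

```text
(no output)
```

View pics/a.png

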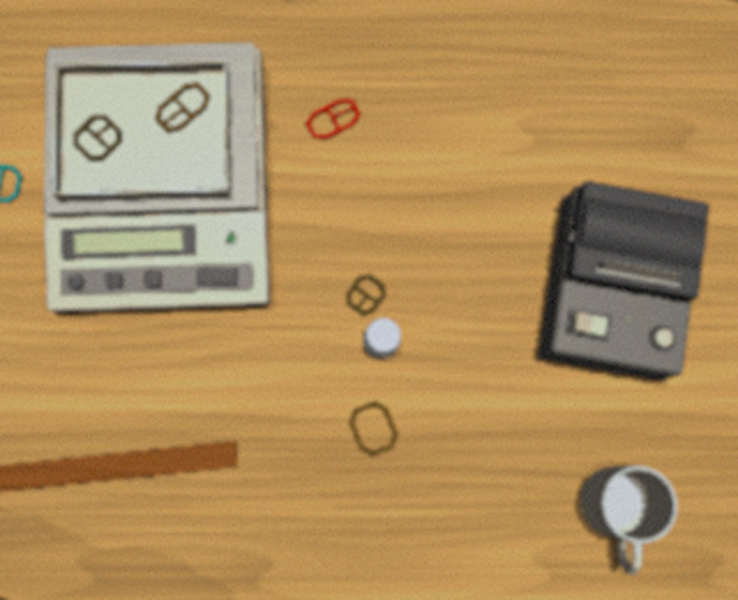

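```bash
python3 -m handwheel '[{"dx":-3.9,"dy":-2.3,"claw":0},{"dx":-3.9,"dy":-2.3,"claw":0},{"dx":-3.9,"dy":-2.3,"claw":0},{"dx":-3.9,"dy":-2.3,"claw":0},{"dx":-3.9,"dy":-2.3,"claw":0},{"dx":-3.9,"dy":-2.3,"claw":0},{"dx":-3.9,"dy":-2.3,"claw":0},{"dx":-3.9,"dy":-2.3,"claw":0}]' 20
```

```text
schema error: expected keys dx, dy, dz, wx, wy, wz, claw
```

```bash
python3 -m handwheel '[{"dx":-3.9,"dy":-2.3,"dz":0,"wx":0,"wy":0,"wz":0,"claw":0},{"dx":-3.9,"dy":-2.3,"dz":0,"wx":0,"wy":0,"wz":0,"claw":0},{"dx":-3.9,"dy":-2.3,"dz":0,"wx":0,"wy":0,"wz":0,"claw":0},{"dx":-3.9,"dy":-2.3,"dz":0,"wx":0,"wy":0,"wz":0,"claw":0},{"dx":-3.9,"dy":-2.3,"dz":0,"wx":0,"wy":0,"wz":0,"claw":0},{"dx":-3.9,"dy":-2.3,"dz":0,"wx":0,"wy":0,"wz":0,"claw":0},{"dx":-3.9,"dy":-2.3,"dz":0,"wx":0,"wy":0,"wz":0,"claw":0},{"dx":-3.9,"dy":-2.3,"dz":0,"wx":0,"wy":0,"wz":0,"claw":0}]' 20
```

```text
clock: 2.2
position: [0.4488, 0.3008, 0.201]
tool_rot: [3.141, 0.0, 2.78]
force: [0.6, 0.6, 0.1]
grip_width: -0.0001
finger_force: 0.0
```

```bash
python3 -m handwheel '[{"dx":-2.5,"dy":-5.6,"dz":0,"wx":0,"wy":0,"wz":0,"claw":0},{"dx":-2.5,"dy":-5.6,"dz":0,"wx":0,"wy":0,"wz":0,"claw":0},{"dx":-2.5,"dy":-5.6,"dz":0,"wx":0,"wy":0,"wz":0,"claw":0},{"dx":-2.5,"dy":-5.6,"dz":0,"wx":0,"wy":0,"wz":0,"claw":0},{"dx":-2.5,"dy":-5.6,"dz":0,"wx":0,"wy":0,"wz":0,"claw":0},{"dx":-2.5,"dy":-5.6,"dz":0,"wx":0,"wy":0,"wz":0,"claw":0},{"dx":-2.5,"dy":-5.6,"dz":0,"wx":0,"wy":0,"wz":0,"claw":0},{"dx":-2.5,"dy":-5.6,"dz":0,"wx":0,"wy":0,"wz":0,"claw":0}]'
python3 -m handwheel '[{"dx":0,"dy":0,"dz":0,"wx":0,"wy":0,"wz":0.175,"claw":0},{"dx":0,"dy":0,"dz":0,"wx":0,"wy":0,"wz":0.175,"claw":0},{"dx":0,"dy":0,"dz":0,"wx":0,"wy":0,"wz":0.175,"claw":0},{"dx":0,"dy":0,"dz":0,"wx":0,"wy":0,"wz":0.175,"claw":0},{"dx":0,"dy":0,"dz":0,"wx":0,"wy":0,"wz":0.175,"claw":0},{"dx":0,"dy":0,"dz":0,"wx":0,"wy":0,"wz":0.175,"claw":0},{"dx":0,"dy":0,"dz":0,"wx":0,"wy":0,"wz":0.175,"claw":0},{"dx":0,"dy":0,"dz":0,"wx":0,"wy":0,"wz":0.175,"claw":0}]'
python3 - <<'E'
from h import *
np.set_printoptions(precision=4,suppress=True)
F=optics.grab_frame('wrist');cv2.imwrite('pics/w1.png',F['frame'])
for n,z in dict(feed_key_top=.0835,rocker_end=.085).items():
    for m in optics.masks_of(n,'wrist')[:2]:
        v,u=np.nonzero(m['region']);print(n,round(m['p'],2),m['rect'],u.mean(),v.mean(),at(F,u.mean(),v.mean(),z,1))
p=np.array(monitor.observe()['position']);print(proj(F,p,1),F['fovy'])
print(proj(F,np.array([.485,-.2185,.089]),1),proj(F,np.array([.467,-.315,.0835]),1))
E
```

```text
clock: 3.2
position: [0.4764, -0.1898, 0.2011]
tool_rot: [3.141, 0.001, 2.78]
force: [1.0, 0.2, -0.3]
grip_width: -0.0001
finger_force: 0.0
clock: 4.2
position: [0.4764, -0.1878, 0.2009]
tool_rot: [3.141, -0.0, 1.374]
force: [0.9, 0.2, 0.2]
grip_width: -0.0002
finger_force: 0.0
rocker_end 0.78 [287.1, 220.5, 24.2, 33.5] 298.3659217877095 237.1368715083799 [ 0.4833 -0.2312  0.085 ]
[283.1475 246.5119] 65.70646984690485
[297.9789 226.0856] [297.0536 309.5957]
```

View pics/w1.png

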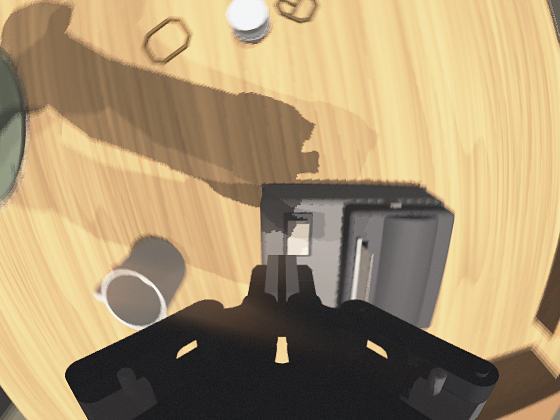

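```bash
python3 -m handwheel '[{"dx":-1.25,"dy":0.75,"dz":2.5,"wx":0,"wy":0,"wz":0,"claw":0},{"dx":-1.25,"dy":0.7,"dz":2.5,"wx":0,"wy":0,"wz":0,"claw":0},{"dx":0,"dy":0,"dz":2.5,"wx":0,"wy":0,"wz":0,"claw":0},{"dx":0,"dy":0,"dz":2,"wx":0,"wy":0,"wz":0,"claw":0},{"dx":0,"dy":0,"dz":0,"wx":0,"wy":0,"wz":0,"claw":0},{"dx":0,"dy":0,"dz":0,"wx":0,"wy":0,"wz":0,"claw":0}]'
python3 - <<'E'
from h import *
np.set_printoptions(precision=4,suppress=True)
p=np.array(monitor.observe()['position'])
I=[]
for c in ('wrist','side'):
    F=optics.grab_frame(c);q=proj(F,p,c=='wrist');print(c,q)
    u,v=np.clip(q.astype(int),60,[500,360]);I.append(cv2.resize(F['frame'][v-60:v+60,u-60:u+60],(400,400),interpolation=2))
cv2.imwrite('pics/c2.png',np.hstack(I))
E
```

```text
clock: 5.1
position: [0.4862, -0.2153, 0.1066]
tool_rot: [3.141, -0.0, 1.381]
force: [-0.5, 0.7, -0.3]
grip_width: -0.0001
finger_force: 0.0
wrist [283.1757 246.8249]
side [349.2437 286.0844]
```

View pics/c2.png

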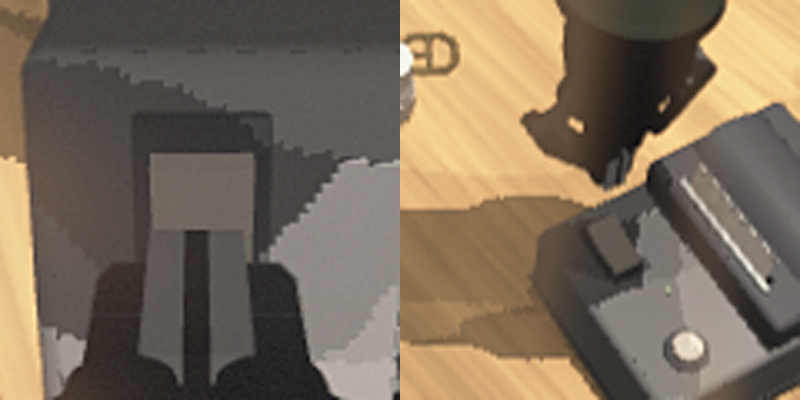

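Run:
```python
from h import *
np.set_printoptions(precision=4,suppress=True)
F=optics.grab_frame('wrist')
for u,v in((268,231.6),(283.5,231.6),(299,231.6),(283.5,246)): print(at(F,u,v,.089,1),at(F,u,v,.0835,1))
p=np.array(monitor.observe()['position']);print(p,F['R'])
```

```text
[ 0.4776 -0.2108  0.089 ] [ 0.4769 -0.2129  0.0835]
[ 0.4871 -0.2127  0.089 ] [ 0.4868 -0.2148  0.0835]
[ 0.4967 -0.2146  0.089 ] [ 0.4966 -0.2167  0.0835]
[ 0.4853 -0.2224  0.089 ] [ 0.4849 -0.2248  0.0835]
[ 0.4863 -0.2152  0.1066] [[ 0.9818 -0.1898  0.0011]
 [-0.1815 -0.9369  0.2988]
 [-0.0557 -0.2935 -0.9543]]
```

```bash
python3 -m handwheel '[{"dx":0.2,"dy":0,"dz":0.8,"wx":0,"wy":0,"wz":0,"claw":0},{"dx":0,"dy":0,"dz":0.5,"wx":0,"wy":0,"wz":0,"claw":0},{"dx":0,"dy":0,"dz":0.3,"wx":0,"wy":0,"wz":0,"claw":0},{"dx":0,"dy":0,"dz":0.3,"wx":0,"wy":0,"wz":0,"claw":0},{"dx":0,"dy":0,"dz":0.2,"wx":0,"wy":0,"wz":0,"claw":0},{"dx":0,"dy":0,"dz":0,"wx":0,"wy":0,"wz":0,"claw":0}]'
```

```text
clock: 6.0
position: [0.4862, -0.2132, 0.0847]
tool_rot: [-3.141, 0.0, 1.38]
force: [0.5, -0.2, -0.1]
grip_width: 0.0003
finger_force: 0.0
```

```bash
for i in 1; do python3 -m handwheel '[{"dx":0,"dy":0,"dz":0.1,"wx":0,"wy":0,"wz":0,"claw":0},{"dx":0,"dy":0,"dz":0.05,"wx":0,"wy":0,"wz":0,"claw":0},{"dx":0,"dy":0,"dz":0,"wx":0,"wy":0,"wz":0,"claw":0},{"dx":0,"dy":0,"dz":0,"wx":0,"wy":0,"wz":0,"claw":0}]'; done
```

```text
clock: 6.5
position: [0.4863, -0.2131, 0.0833]
tool_rot: [3.142, 0.0, 1.38]
force: [-0.1, 0.2, -0.0]
grip_width: 0.0001
finger_force: 0.0
```

```bash
python3 -m handwheel '[{"dx":0,"dy":0,"dz":0.05,"wx":0,"wy":0,"wz":0,"claw":0},{"dx":0,"dy":0,"dz":0.05,"wx":0,"wy":0,"wz":0,"claw":0},{"dx":0,"dy":0,"dz":0,"wx":0,"wy":0,"wz":0,"claw":0}]'
python3 - <<'E'
from h import *
p=np.array(monitor.observe()['position'])
I=[]
for c in ('wrist','side'):
    F=optics.grab_frame(c);q=proj(F,p,c=='wrist')
    u,v=q.astype(int);I.append(cv2.resize(F['frame'][v-40:v+40,u-40:u+40],(400,400),interpolation=2))
cv2.imwrite('pics/c3.png',np.hstack(I))
E
```

```text
clock: 6.88
position: [0.4862, -0.2131, 0.0823]
tool_rot: [-3.142, 0.0, 1.38]
force: [-0.3, -0.3, -0.8]
grip_width: -0.0002
finger_force: 0.0
```

View pics/c3.png

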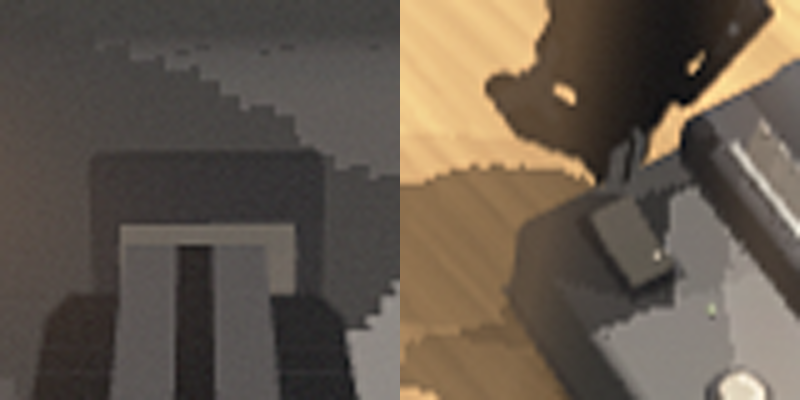

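```bash
python3 -m handwheel '[{"dx":0.15,"dy":0,"dz":0.1,"wx":0,"wy":0,"wz":0,"claw":0},{"dx":0,"dy":0,"dz":0.1,"wx":0,"wy":0,"wz":0,"claw":0},{"dx":0,"dy":0,"dz":0,"wx":0,"wy":0,"wz":0,"claw":0},{"dx":0,"dy":0,"dz":0,"wx":0,"wy":0,"wz":0,"claw":0}]'
```

```text
clock: 7.48
position: [0.4865, -0.2117, 0.0803]
tool_rot: [3.142, 0.0, 1.38]
force: [-0.3, 0.4, 0.0]
grip_width: -0.0002
finger_force: 0.0
```

Run:
```python
from h import *
p=np.array(monitor.observe()['position']);print(monitor.observe()['force'])
I=[]
for c in ('wrist','side'):
    F=optics.grab_frame(c);q=proj(F,p,c=='wrist');print(q)
    u,v=q.astype(int);I.append(cv2.resize(F['frame'][v-30:v+30,u-30:u+30],(400,400),interpolation=2))
cv2.imwrite('pics/c4.png',np.hstack(I))
```

```text
[-3.48352149e-01  4.23745759e-01  3.35872114e-04]
[283.20695221 246.85054681]
[347.08920078 291.37262594]
```

View pics/c4.png

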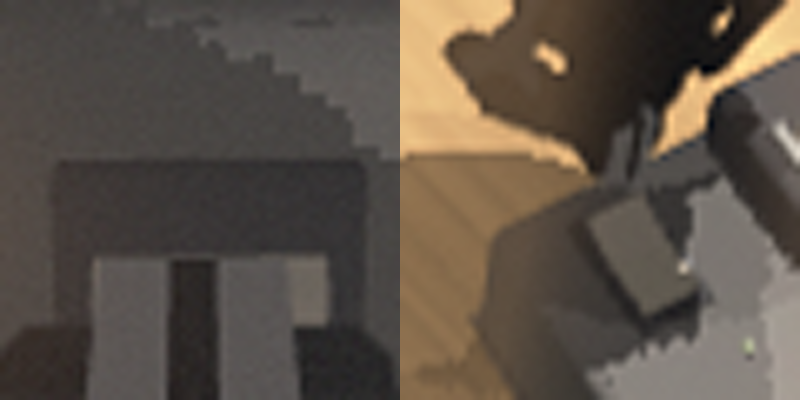

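```bash
python3 -m handwheel '[{"dx":0,"dy":0,"dz":-2,"wx":0,"wy":0,"wz":0,"claw":0},{"dx":2,"dy":0,"dz":-3,"wx":0,"wy":0,"wz":0,"claw":0},{"dx":3,"dy":0,"dz":0,"wx":0,"wy":0,"wz":0,"claw":0},{"dx":0,"dy":0,"dz":0,"wx":0,"wy":0,"wz":0,"claw":0},{"dx":0,"dy":0,"dz":0,"wx":0,"wy":0,"wz":0,"claw":0}]'
python3 - <<'E'
from h import *
np.set_printoptions(precision=4,suppress=True)
F=optics.grab_frame('wrist');
for n,z in dict(feed_key_top=.0835,rocker_end=.0835).items():
    for m in optics.masks_of(n,'wrist')[:2]:
        v,u=np.nonzero(m['region']);print(n,round(m['p'],2),m['rect'],u.mean(),v.mean(),at(F,u.mean(),v.mean(),z,1))
q=proj(F,np.array([.4825,-.233,.0835]),1);print(q);u,v=q.astype(int)
I=[cv2.resize(F['frame'][v-40:v+40,u-40:u+40],(400,400),interpolation=2)]
F=optics.grab_frame('side');print(proj(F,np.array([.4825,-.233,.0835])))
for m in optics.masks_of('rocker_end','side')[:2]:print(m['p'],m['rect'])
a=cv2.imread('pics/side0.png')
for G in(F['frame'],a):I.append(cv2.resize(G[270:350,325:405],(200,200) if 0 else (400,400),interpolation=2))
cv2.imwrite('pics/c5.png',cv2.resize(np.hstack(I),(799,267)))
E
```

```text
clock: 8.2
position: [0.4959, -0.1629, 0.1303]
tool_rot: [-3.142, 0.0, 1.38]
force: [0.3, -0.6, 0.1]
grip_width: -0.0002
finger_force: 0.0
[283.0447 303.7974]
[352.688  298.2131]
0.74 [344.7, 288.3, 19.4, 19.3]
0.28 [274.9, 236.2, 17.7, 25.0]
```

View pics/c5.png

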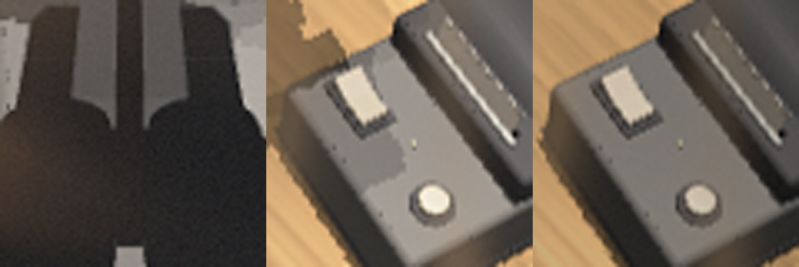

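```bash
python3 -m handwheel '[{"dx":5,"dy":0,"dz":0,"wx":0,"wy":0,"wz":0,"claw":0},{"dx":4,"dy":0,"dz":0,"wx":0,"wy":0,"wz":0,"claw":0},{"dx":0,"dy":0,"dz":0,"wx":0,"wy":0,"wz":0,"claw":0},{"dx":0,"dy":0,"dz":0,"wx":0,"wy":0,"wz":0,"claw":0}]'
python3 - <<'E'
from h import *
T=optics.grab_frame('top');S=optics.grab_frame('side');W=optics.grab_frame('wrist')
r=lambda A,u,v,h,s=(266,266):cv2.resize(A[int(v)-h:int(v)+h,int(u)-h:int(u)+h],s,interpolation=2)
t0=cv2.imread('pics/top0.png');s0=cv2.imread('pics/side0.png')
q=proj(W,np.array([.4825,-.233,.0835]),1);print(q,proj(W,np.array([.467,-.315,.0835]),1))
R1=np.hstack([r(t0,385,230,16),r(s0,353,299,16),r(s0,370,315,35)]);R2=np.hstack([r(T['frame'],385,230,16),r(S['frame'],353,299,16),r(W['frame'],np.clip(q[0],30,530),np.clip(q[1],30,390),30)])
cv2.imwrite('pics/c6.png',np.vstack([R1,R2]))
E
```

```text
clock: 8.95
position: [0.5129, -0.075, 0.1303]
tool_rot: [-3.142, 0.0, 1.379]
force: [-0.5, -0.4, -0.1]
grip_width: 0.0003
finger_force: 0.0
[283.07061788 378.66204406] [283.36058457 426.24117802]
```

View pics/c6.png

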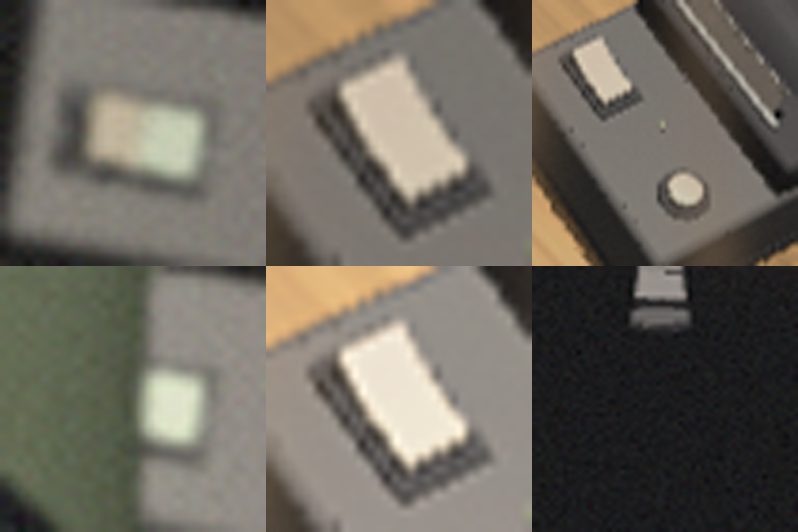

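Run:
```python
from h import *
np.set_printoptions(precision=4,suppress=True)
W=optics.grab_frame('wrist');S=optics.grab_frame('side');p0=np.array(monitor.observe()['position'])
def tri(rs):
    A=0;b=0
    for o,d in rs:
        d=d/np.linalg.norm(d);P=np.eye(3)-np.outer(d,d);A=A+P;b=b+P@o
    x=np.linalg.solve(A,b);return x,[np.linalg.norm(np.cross(x-o,d/np.linalg.norm(d))) for o,d in rs]
for p,w,s in(([.4865,-.2117,.0803],(282.2,254.7),(351.8,289)),([.4862,-.2153,.1066],(282.5,255.1),(353.5,281.5))):
    o,d=ray(W,*w,1);x,e=tri([(o+np.array(p)-p0,d),ray(S,*s)]);print(x,x-p,e)
# rocker centre/ feed from top+side
T=optics.grab_frame('top')
print(tri([ray(T,386.75,230.4),ray(S,353.5,298.6)]),tri([ray(T,417.1,236.3),ray(S,375.3,330.3)]))
for dz in(0,.005,.01,.015):print(proj(W,p0+[0,0,dz],1), proj(W,p0+[0,-.005,dz],1))
```

```text
[ 0.4895 -0.2154  0.0902] [ 0.003  -0.0037  0.0099] [np.float64(0.004688185986510019), np.float64(0.004688185986509991)]
[ 0.4895 -0.2166  0.1217] [ 0.0033 -0.0013  0.0151] [np.float64(0.0043438677778584), np.float64(0.004343867777858364)]
(array([ 0.4814, -0.2362,  0.0872]), [np.float64(4.9439115368464834e-05), np.float64(4.9439115368492515e-05)]) (array([ 0.4678, -0.3156,  0.0789]), [np.float64(0.00027577854260660886), np.float64(0.000275778542606575)])
[283.148  246.2794] [284.7726 253.9035]
[283.1883 249.8371] [284.8523 257.6069]
[283.2305 253.5744] [284.9357 261.4931]
[283.2748 257.5043] [285.023  265.5746]
```

```bash
python3 -m handwheel '[{"dx":-5,"dy":0,"dz":0,"wx":0,"wy":0,"wz":0,"claw":0},{"dx":-5,"dy":0,"dz":0,"wx":0,"wy":0,"wz":0,"claw":0},{"dx":-4.7,"dy":0,"dz":0,"wx":0,"wy":0,"wz":0,"claw":0},{"dx":0,"dy":0,"dz":2,"wx":0,"wy":0,"wz":0,"claw":0},{"dx":0,"dy":0,"dz":1.5,"wx":0,"wy":0,"wz":0,"claw":0},{"dx":0,"dy":0,"dz":0,"wx":0,"wy":0,"wz":0,"claw":0},{"dx":0,"dy":0,"dz":0,"wx":0,"wy":0,"wz":0,"claw":0}]'
python3 -m handwheel '[{"dx":0,"dy":0,"dz":0.3,"wx":0,"wy":0,"wz":0,"claw":0},{"dx":0,"dy":0,"dz":0.3,"wx":0,"wy":0,"wz":0,"claw":0},{"dx":0,"dy":0,"dz":0.1,"wx":0,"wy":0,"wz":0,"claw":0}]'
python3 -m handwheel '[{"dx":0,"dy":0,"dz":0.2,"wx":0,"wy":0,"wz":0,"claw":0},{"dx":0,"dy":0,"dz":0.0,"wx":0,"wy":0,"wz":0,"claw":0}]'
python3 -m handwheel '[{"dx":0,"dy":0,"dz":0.2,"wx":0,"wy":0,"wz":0,"claw":0},{"dx":0,"dy":0,"dz":0.0,"wx":0,"wy":0,"wz":0,"claw":0}]'
```

```text
clock: 10.12
position: [0.4855, -0.2182, 0.0956]
tool_rot: [3.141, 0.0, 1.381]
force: [-0.5, -0.3, -1.0]
grip_width: 0.0
finger_force: 0.0
clock: 10.5
position: [0.4852, -0.2184, 0.0882]
tool_rot: [-3.141, -0.0, 1.38]
force: [0.1, 0.1, -0.0]
grip_width: -0.0002
finger_force: 0.0
clock: 10.75
position: [0.4851, -0.2185, 0.0862]
tool_rot: [-3.141, -0.0, 1.38]
force: [-1.1, 0.4, 0.3]
grip_width: -0.0002
finger_force: 0.0
clock: 11.0
position: [0.4851, -0.2185, 0.0842]
tool_rot: [-3.141, -0.0, 1.38]
force: [0.5, -0.1, -0.6]
grip_width: -0.0
finger_force: 0.0
```

```bash
python3 -m handwheel '[{"dx":-0.15,"dy":0,"dz":0.0,"wx":0,"wy":0,"wz":0,"claw":0},{"dx":0,"dy":0,"dz":0.2,"wx":0,"wy":0,"wz":0,"claw":0},{"dx":0,"dy":0,"dz":0.0,"wx":0,"wy":0,"wz":0,"claw":0}]'
python3 -m handwheel '[{"dx":0,"dy":0,"dz":0.15,"wx":0,"wy":0,"wz":0,"claw":0},{"dx":0,"dy":0,"dz":0.0,"wx":0,"wy":0,"wz":0,"claw":0}]'
python3 -m handwheel '[{"dx":0,"dy":0,"dz":0.15,"wx":0,"wy":0,"wz":0,"claw":0},{"dx":0,"dy":0,"dz":0.0,"wx":0,"wy":0,"wz":0,"claw":0}]'
python3 -m handwheel '[{"dx":0,"dy":0,"dz":0.15,"wx":0,"wy":0,"wz":0,"claw":0},{"dx":0,"dy":0,"dz":0.0,"wx":0,"wy":0,"wz":0,"claw":0}]'
```

```text
clock: 11.38
position: [0.4848, -0.22, 0.0822]
tool_rot: [-3.141, 0.0, 1.38]
force: [-0.3, -0.1, 0.1]
grip_width: -0.0
finger_force: 0.0
clock: 11.62
position: [0.4848, -0.22, 0.0807]
tool_rot: [-3.141, 0.0, 1.38]
force: [-0.4, -0.1, 0.4]
grip_width: 0.0001
finger_force: 0.0
clock: 11.88
position: [0.4849, -0.22, 0.0792]
tool_rot: [-3.141, 0.0, 1.38]
force: [-0.0, 1.0, 1.1]
grip_width: 0.0
finger_force: 0.0
clock: 12.12
position: [0.4848, -0.22, 0.0777]
tool_rot: [-3.141, 0.0, 1.38]
force: [0.7, -0.1, 0.0]
grip_width: 0.0
finger_force: 0.0
```

```bash
python3 -m handwheel '[{"dx":0,"dy":0,"dz":0.1,"wx":0,"wy":0,"wz":0,"claw":0},{"dx":0,"dy":0,"dz":0.0,"wx":0,"wy":0,"wz":0,"claw":0}]'
python3 -m handwheel '[{"dx":0,"dy":0,"dz":0.1,"wx":0,"wy":0,"wz":0,"claw":0},{"dx":0,"dy":0,"dz":0.0,"wx":0,"wy":0,"wz":0,"claw":0}]'
python3 - <<'E'
from h import *
p=np.array(monitor.observe()['position'])
I=[]
for c in ('wrist','side'):
    F=optics.grab_frame(c);q=proj(F,p,c=='wrist')
    u,v=q.astype(int);I.append(cv2.resize(F['frame'][v-30:v+30,u-30:u+30],(400,400),interpolation=2))
cv2.imwrite('pics/c7.png',np.hstack(I))
E
```

```text
clock: 12.38
position: [0.4849, -0.22, 0.0767]
tool_rot: [-3.141, 0.0, 1.38]
force: [-0.1, -0.5, -1.3]
grip_width: 0.0001
finger_force: 0.0
clock: 12.62
position: [0.4849, -0.22, 0.0757]
tool_rot: [-3.141, 0.0, 1.38]
force: [0.6, -0.4, 0.0]
grip_width: -0.0003
finger_force: 0.0
```

View pics/c7.png

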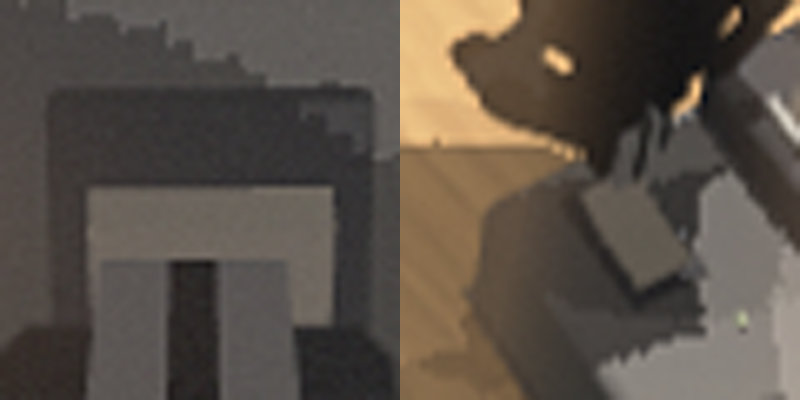

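```bash
python3 -m handwheel '[{"dx":0.6,"dy":0.1,"dz":0.0,"wx":0,"wy":0,"wz":0,"claw":0},{"dx":0,"dy":0,"dz":0.1,"wx":0,"wy":0,"wz":0,"claw":0},{"dx":0,"dy":0,"dz":0.0,"wx":0,"wy":0,"wz":0,"claw":0}]'
for i in 1; do python3 -m handwheel '[{"dx":0,"dy":0,"dz":0.15,"wx":0,"wy":0,"wz":0,"claw":0},{"dx":0,"dy":0,"dz":0.0,"wx":0,"wy":0,"wz":0,"claw":0}]'
python3 -m handwheel '[{"dx":0,"dy":0,"dz":0.15,"wx":0,"wy":0,"wz":0,"claw":0},{"dx":0,"dy":0,"dz":0.0,"wx":0,"wy":0,"wz":0,"claw":0}]'; done
python3 -c "
from workcell import monitor as m;print(m.observe()['force'],m.observe()['joint_efforts'])"
```

```text
clock: 13.1
position: [0.487, -0.2142, 0.0747]
tool_rot: [-3.141, 0.0, 1.38]
force: [0.4, -0.6, 0.0]
grip_width: 0.0001
finger_force: 0.0
clock: 13.35
position: [0.4869, -0.2143, 0.0732]
tool_rot: [-3.141, 0.0, 1.38]
force: [-0.7, 0.2, -0.2]
grip_width: -0.0001
finger_force: 0.0
clock: 13.6
position: [0.487, -0.2143, 0.0717]
tool_rot: [-3.141, 0.0, 1.38]
force: [0.1, -0.1, -0.1]
grip_width: -0.0003
finger_force: 0.0
[ 0.05575147 -0.10470343 -0.11798613] [ 3.18763813e-02 -8.16865826e+01  1.26091871e+01 -2.41184521e+01
 -1.33689016e-02 -5.18783438e-02  2.35273002e-02]
```

```bash
R='x'; python3 -m handwheel '[{"dx":0,"dy":0,"dz":0.12,"wx":0,"wy":0,"wz":0,"claw":0},{"dx":0,"dy":0,"dz":0.0,"wx":0,"wy":0,"wz":0,"claw":0}]' | sed -n 2,4p
python3 -m handwheel '[{"dx":0,"dy":0,"dz":0.12,"wx":0,"wy":0,"wz":0,"claw":0},{"dx":0,"dy":0,"dz":0.0,"wx":0,"wy":0,"wz":0,"claw":0}]'| sed -n 2,4p
python3 -m handwheel '[{"dx":0,"dy":0,"dz":0.12,"wx":0,"wy":0,"wz":0,"claw":0},{"dx":0,"dy":0,"dz":0.0,"wx":0,"wy":0,"wz":0,"claw":0}]'| sed -n 2,4p
python3 - <<'E'
from h import *
p=np.array(monitor.observe()['position'])
I=[]
for c in ('wrist','side'):
    F=optics.grab_frame(c);q=proj(F,p,c=='wrist')
    u,v=q.astype(int);print(u,v);I.append(cv2.resize(F['frame'][v-30:v+30,u-30:u+30],(400,400),interpolation=2))
cv2.imwrite('pics/c8.png',np.hstack(I))
E
```

```text
position: [0.487, -0.2143, 0.0705]
tool_rot: [-3.141, 0.0, 1.38]
force: [0.2, 0.8, -0.3]
position: [0.487, -0.2143, 0.0693]
tool_rot: [-3.142, 0.0, 1.38]
force: [-0.9, 0.3, -0.0]
position: [0.487, -0.2143, 0.0681]
tool_rot: [-3.141, 0.0, 1.38]
force: [0.3, -0.1, 1.1]
283 246
347 294
```

View pics/c8.png

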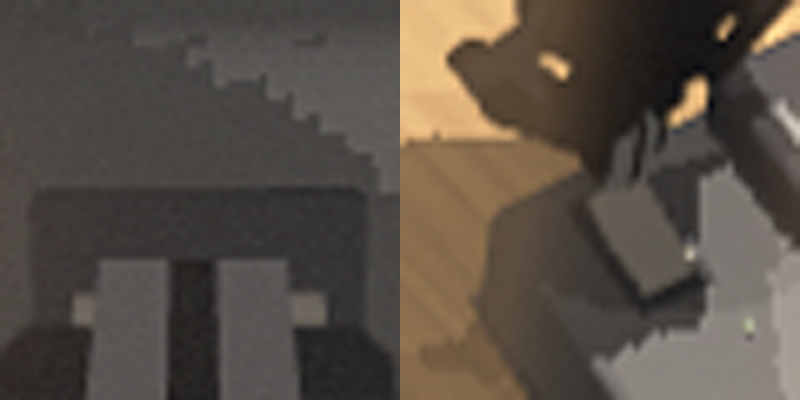

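Run:
```python
from h import *
np.set_printoptions(precision=4,suppress=True)
W=optics.grab_frame('wrist');p=np.array(monitor.observe()['position'])
c=-np.array(W['R']).T@W['t'];print('cam-tcp',c-p,'f',210/np.tan(np.radians(W['fovy']/2)),W['cx'],W['cy'])
ex=np.array([.983,-.185,0]);ey=np.array([.185,.983,0])
for z in(.06,.07,.08,.089,.1):
    A=at(W,253+73/6.67,216+293/6.67,z,1);B=at(W,253+327/6.67,216+293/6.67,z,1);print(z,(A+B)/2,np.linalg.norm(A-B))
    # bezel outer width
    A=at(W,253+30/6.67,216+188/6.67,z,1);B=at(W,253+365/6.67,216+188/6.67,z,1);print('   bez',(A+B)/2,np.linalg.norm(A-B))
# tip hypotheses: half-width a along tool x, height h above TCP, finger total width 190 crop px
for h in(0,.01,.015,.02,.025,.03):
    A=at(W,253+100/6.67,216+258/6.67,p[2]+h,1);B=at(W,253+290/6.67,216+258/6.67,p[2]+h,1);m=(A+B)/2-p;print(h,'a',m@ey,'lat',m@ex,'w',np.linalg.norm(A-B))
S=optics.grab_frame('side')
for h in(0,.01,.015,.02,.025,.03):
    print(h,[proj(S,p+[0,0,h]+a*ey) for a in(0,-.008)])
```

```text
cam-tcp [0.0138 0.0756 0.1732] f 325.19226210127806 281.4763647896147 209.68366121810047
0.06 [ 0.4846 -0.2266  0.06  ] 0.0236155713040208
   bez [ 0.4864 -0.2161  0.06  ] 0.030545724599791775
0.07 [ 0.4855 -0.2218  0.07  ] 0.022313584676851985
   bez [ 0.4871 -0.2119  0.07  ] 0.028861660960842618
0.08 [ 0.4863 -0.2169  0.08  ] 0.021011598049683056
   bez [ 0.4879 -0.2076  0.08  ] 0.027177597321893423
0.089 [ 0.4872 -0.2126  0.089 ] 0.019839810085231103
   bez [ 0.4887 -0.2037  0.089 ] 0.02566194004683924
0.1 [ 0.4881 -0.2072  0.1   ] 0.018407624795345363
   bez [ 0.4895 -0.1991  0.1   ] 0.02380947004399517
0 a -0.0050646872769246325 lat -0.0005782616844447837 w 0.01673780118051816
0.01 a -0.0003320829760260355 lat -0.0005722959493872461 w 0.015771210147014682
0.015 a 0.0020342191744232665 lat -0.0005693130818585346 w 0.015287914630262984
0.02 a 0.004400521324872541 lat -0.0005663302143298179 w 0.01480461911351122
0.025 a 0.0067668234753218435 lat -0.0005633473468011062 w 0.014321323596759451
0.03 a 0.009133125625771166 lat -0.0005603644792722854 w 0.013838028080007751
0 [array([347.5726, 294.9617]), array([349.5598, 297.7433])]
0.01 [array([347.99  , 292.5578]), array([349.9928, 295.3482])]
0.015 [array([348.2009, 291.3433]), array([350.2116, 294.1382])]
0.02 [array([348.4133, 290.1204]), array([350.4319, 292.9197])]
0.025 [array([348.6271, 288.8889]), array([350.6538, 291.6926])]
0.03 [array([348.8425, 287.6488]), array([350.8772, 290.4569])]
```

```bash
python3 -m handwheel '[{"dx":0,"dy":0,"dz":0.2,"wx":0,"wy":0,"wz":0,"claw":0},{"dx":0,"dy":0,"dz":0.1,"wx":0,"wy":0,"wz":0,"claw":0},{"dx":0,"dy":0,"dz":0.0,"wx":0,"wy":0,"wz":0,"claw":0}]' | sed -n 2,4p
python3 -m handwheel '[{"dx":0,"dy":0,"dz":0.15,"wx":0,"wy":0,"wz":0,"claw":0},{"dx":0,"dy":0,"dz":0.0,"wx":0,"wy":0,"wz":0,"claw":0}]'| sed -n 2,4p
python3 -m handwheel '[{"dx":0,"dy":0,"dz":0.15,"wx":0,"wy":0,"wz":0,"claw":0},{"dx":0,"dy":0,"dz":0.0,"wx":0,"wy":0,"wz":0,"claw":0}]'| sed -n 2,4p
python3 -m handwheel '[{"dx":0,"dy":0,"dz":0.15,"wx":0,"wy":0,"wz":0,"claw":0},{"dx":0,"dy":0,"dz":0.0,"wx":0,"wy":0,"wz":0,"claw":0}]'| sed -n 2,4p
```

```text
position: [0.487, -0.2143, 0.0651]
tool_rot: [-3.141, 0.0, 1.38]
force: [0.3, -0.4, 0.0]
position: [0.487, -0.2143, 0.0636]
tool_rot: [-3.141, 0.0, 1.38]
force: [-0.2, -0.0, -1.0]
position: [0.487, -0.2143, 0.0621]
tool_rot: [-3.141, 0.0, 1.38]
force: [1.2, 0.3, 0.1]
position: [0.487, -0.2143, 0.0606]
tool_rot: [-3.141, 0.0, 1.38]
force: [-0.7, -0.3, -1.0]
```

```bash
python3 -m handwheel '[{"dx":0,"dy":0,"dz":0.15,"wx":0,"wy":0,"wz":0,"claw":0},{"dx":0,"dy":0,"dz":0.0,"wx":0,"wy":0,"wz":0,"claw":0}]'| sed -n 2,4p
python3 -m handwheel '[{"dx":0,"dy":0,"dz":0.15,"wx":0,"wy":0,"wz":0,"claw":0},{"dx":0,"dy":0,"dz":0.0,"wx":0,"wy":0,"wz":0,"claw":0}]'| sed -n 2,4p
python3 -m handwheel '[{"dx":0,"dy":0,"dz":0.15,"wx":0,"wy":0,"wz":0,"claw":0},{"dx":0,"dy":0,"dz":0.0,"wx":0,"wy":0,"wz":0,"claw":0}]'| sed -n 2,4p
python3 - <<'E'
from h import *
p=np.array(monitor.observe()['position'])
F=optics.grab_frame('wrist');S=optics.grab_frame('side')
a=cv2.imread('pics/side0.png')
I=[cv2.resize(x,(400,400),interpolation=2) for x in(F['frame'][226:286,253:313],S['frame'][270:330,325:385])]
cv2.imwrite('pics/c9.png',np.hstack(I))
g=cv2.cvtColor(I[0],cv2.COLOR_BGR2GRAY)
print(g[::16,82],g[::16,310],g[::16,130])
E
```

```text
position: [0.487, -0.2143, 0.0591]
tool_rot: [-3.141, -0.0, 1.38]
force: [-1.2, -0.0, -0.1]
position: [0.4871, -0.2141, 0.0577]
tool_rot: [-3.142, -0.0, 1.38]
force: [0.1, 0.8, 1.1]
position: [0.4871, -0.2143, 0.0561]
tool_rot: [3.142, -0.0, 1.38]
force: [0.2, 0.5, 1.0]
[68 65 70 71 71 71 68 72 73 71 72 72 55 55 56 55 52 38 37 32 29 42 52 64
 76] [69 74 70 86 92 77 67 71 68 70 68 67 48 54 52 55 50 35 38 40 31 39 33 36
 29] [66 65 68 69 70 71 72 72 73 72 71 71 65 87 86 86 85 86 89 86 86 87 84 86
 85]
```

```bash
python3 -m handwheel '[{"dx":0,"dy":0,"dz":0.1,"wx":0,"wy":0,"wz":0,"claw":0},{"dx":0,"dy":0,"dz":0.0,"wx":0,"wy":0,"wz":0,"claw":0}]'| sed -n 2,4p
python3 -m handwheel '[{"dx":0,"dy":0,"dz":0.1,"wx":0,"wy":0,"wz":0,"claw":0},{"dx":0,"dy":0,"dz":0.0,"wx":0,"wy":0,"wz":0,"claw":0}]'| sed -n 2,4p
python3 -m handwheel '[{"dx":0,"dy":0,"dz":0.1,"wx":0,"wy":0,"wz":0,"claw":0},{"dx":0,"dy":0,"dz":0.0,"wx":0,"wy":0,"wz":0,"claw":0}]'| sed -n 2,4p
```

```text
position: [0.487, -0.2143, 0.0552]
tool_rot: [3.142, 0.0, 1.38]
force: [0.3, 1.2, 1.5]
position: [0.487, -0.2143, 0.0541]
tool_rot: [-3.142, 0.0, 1.38]
force: [0.4, 0.9, 0.7]
position: [0.487, -0.2144, 0.0531]
tool_rot: [-3.142, 0.0, 1.38]
force: [-0.3, 0.5, 0.4]
```

```bash
python3 -m handwheel '[{"dx":0,"dy":0,"dz":0.1,"wx":0,"wy":0,"wz":0,"claw":0},{"dx":0,"dy":0,"dz":0.0,"wx":0,"wy":0,"wz":0,"claw":0}]'| sed -n 2,4p
python3 -m handwheel '[{"dx":0,"dy":0,"dz":0.1,"wx":0,"wy":0,"wz":0,"claw":0},{"dx":0,"dy":0,"dz":0.0,"wx":0,"wy":0,"wz":0,"claw":0}]'| sed -n 2,4p
python3 - <<'E'
from h import *
S=optics.grab_frame('side')
print([ (round(m['p'],2),m['rect']) for n in('printer','rocker_end') for m in optics.masks_of(n,'side')[:1]])
a=cv2.imread('pics/side0.png');d=cv2.absdiff(a,S['frame'])[300:360,340:440].max(2)
print('diff near feed/cover',np.median(d),(d>40).sum())
cv2.imwrite('pics/c10.png',np.hstack([cv2.resize(x[270:330,325:385],(400,400),interpolation=2) for x in(a,S['frame'])]))
E
```

```text
position: [0.4871, -0.2144, 0.0528]
tool_rot: [3.141, -0.0, 1.379]
force: [-3.3, 3.4, 17.7]
position: [0.4872, -0.2145, 0.0525]
tool_rot: [3.141, -0.001, 1.379]
force: [-8.1, 6.1, 34.4]
[(0.56, [326.6, 257.7, 118.5, 108.4])]
diff near feed/cover 28.0 1834
```

View pics/c10.png

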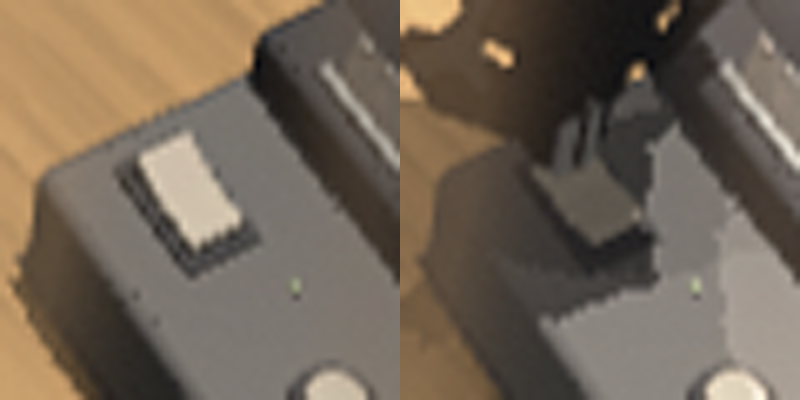

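```bash
python3 -m handwheel '[{"dx":0,"dy":0,"dz":-2,"wx":0,"wy":0,"wz":0,"claw":0},{"dx":0,"dy":0,"dz":-4,"wx":0,"wy":0,"wz":0,"claw":0},{"dx":0,"dy":0,"dz":-5,"wx":0,"wy":0,"wz":0,"claw":0},{"dx":0,"dy":0,"dz":0,"wx":0,"wy":0,"wz":0,"claw":0}]'
python3 -m handwheel '[{"dx":4.9,"dy":-0.27,"dz":0,"wx":0,"wy":0,"wz":0,"claw":0},{"dx":4.9,"dy":-0.27,"dz":0,"wx":0,"wy":0,"wz":0,"claw":0},{"dx":4.9,"dy":-0.27,"dz":0,"wx":0,"wy":0,"wz":0,"claw":0},{"dx":4.9,"dy":-0.27,"dz":0,"wx":0,"wy":0,"wz":0,"claw":0},{"dx":4.9,"dy":-0.27,"dz":0,"wx":0,"wy":0,"wz":0,"claw":0},{"dx":4.9,"dy":-0.27,"dz":0,"wx":0,"wy":0,"wz":0,"claw":0},{"dx":4.9,"dy":-0.27,"dz":0,"wx":0,"wy":0,"wz":0,"claw":0},{"dx":4.9,"dy":-0.27,"dz":0,"wx":0,"wy":0,"wz":0,"claw":0}]'
python3 - <<'E'
from h import *
np.set_printoptions(precision=4,suppress=True)
S=optics.grab_frame('side')
for m in optics.masks_of('rocker_end','side')[:2]:print(m['p'],m['rect'])
for m in optics.masks_of('feed_key_top','side')[:2]:
    v,u=np.nonzero(m['region']);print('feed',m['p'],u.mean(),v.mean(),at(S,u.mean(),v.mean(),.0835))
g=cv2.cvtColor(S['frame'],6);a=cv2.cvtColor(cv2.imread('pics/side0.png'),6)
print(a[288:312:2,344:364:2]);print(g[288:312:2,344:364:2])
W=optics.grab_frame('wrist')
for n in('print_key_top','zero_key'):
  for m in optics.masks_of(n,'wrist')[:2]:
    v,u=np.nonzero(m['region']);print(n,m['p'],m['rect'],at(W,u.mean(),v.mean(),.049,1))
E
```

```text
clock: 18.42
position: [0.4884, -0.2152, 0.1641]
tool_rot: [3.137, 0.0, 1.379]
force: [0.1, 0.2, -0.3]
grip_width: -0.0003
finger_force: 0.0
clock: 19.42
position: [0.54, 0.176, 0.1606]
tool_rot: [-3.141, 0.001, 1.38]
force: [0.8, -0.8, 0.5]
grip_width: -0.0001
finger_force: 0.0
0.61 [346.7, 287.9, 14.1, 17.5]
feed 0.43 352.6788321167883 298.6788321167883 [ 0.4817 -0.2338  0.0835]
[[141 115 109 119 117 117 116 118 116 118]
 [112 120 114 127 171 112 116 117 117 117]
 [118 131 173 196 195 168 115 118 118 116]
 [ 85 184 193 194 193 193 129 115 118 117]
 [ 76  84 198 193 193 194 172 114 117 116]
 [ 55  69 182 194 193 195 198 135 116 116]
 [118  73  76 199 195 195 197 193 126 117]
 [121  83  79 118 199 196 195 198 196 109]
 [119 122  43  59 185 198 198 172 100  83]
 [119 120 117  69  52 177 100  73  78  75]
 [120 120 121 101  80  76  80  68  94 120]
 [120 119 120 121  79  70  93 120 120 118]]
[[159 126 121 134 131 131 130 130 130 130]
 [125 135 130 114 159 129 131 131 131 130]
 [132 116 162 222 217 118 130 131 131 130]
 [106 224 216 215 216 217 118 130 129 130]
 [ 84 165 217 216 216 218 172 127 131 130]
 [ 61  85 202 217 213 205 202 177 127 130]
 [130  82  94 210 200 201 201 204 180 130]
 [135  92  89 104 207 202 203 173 120 122]
 [133 135  48  60 102 178 120  95  33  93]
 [133 133 132  77  35 100  24  90  88  84]
 [134 133 133 113  92  92  92  77 105 134]
 [135 134 133 136  87  78 105 135 132 131]]
print_key_top 0.76 [269.1, 167.5, 33.1, 50.3] [0.5422 0.1805 0.049 ]
zero_key 0.86 [254.4, 107.0, 25.5, 16.4] [0.5397 0.2514 0.049 ]
```

```bash
python3 -m handwheel '[{"dx":0.2,"dy":0,"dz":4,"wx":0,"wy":0,"wz":0,"claw":0},{"dx":0,"dy":0,"dz":4,"wx":0,"wy":0,"wz":0,"claw":0},{"dx":0,"dy":0,"dz":3,"wx":0,"wy":0,"wz":0,"claw":0},{"dx":0,"dy":0,"dz":1.5,"wx":0,"wy":0,"wz":0,"claw":0},{"dx":0,"dy":0,"dz":0.7,"wx":0,"wy":0,"wz":0,"claw":0},{"dx":0,"dy":0,"dz":0,"wx":0,"wy":0,"wz":0,"claw":0},{"dx":0,"dy":0,"dz":0,"wx":0,"wy":0,"wz":0,"claw":0}]'
python3 -m handwheel '[{"dx":0,"dy":0,"dz":0.2,"wx":0,"wy":0,"wz":0,"claw":0},{"dx":0,"dy":0,"dz":0.2,"wx":0,"wy":0,"wz":0,"claw":0},{"dx":0,"dy":0,"dz":0,"wx":0,"wy":0,"wz":0,"claw":0}]'
python3 -m handwheel '[{"dx":0,"dy":0,"dz":0.2,"wx":0,"wy":0,"wz":0,"claw":0},{"dx":0,"dy":0,"dz":0,"wx":0,"wy":0,"wz":0,"claw":0}]'
```

```text
clock: 20.6
position: [0.5411, 0.1768, 0.0301]
tool_rot: [3.141, -0.001, 1.38]
force: [0.0, 0.0, 0.3]
grip_width: -0.0
finger_force: 0.0
clock: 20.98
position: [0.5406, 0.1766, 0.0251]
tool_rot: [-3.141, 0.0, 1.38]
force: [0.8, 0.0, -0.8]
grip_width: 0.0001
finger_force: 0.0
clock: 21.22
position: [0.5405, 0.1766, 0.023]
tool_rot: [-3.141, 0.0, 1.38]
force: [-0.4, -0.4, 0.5]
grip_width: -0.0001
finger_force: 0.0
```

```bash
python3 -m handwheel '[{"dx":0,"dy":0,"dz":0.2,"wx":0,"wy":0,"wz":0,"claw":0},{"dx":0,"dy":0,"dz":0.15,"wx":0,"wy":0,"wz":0,"claw":0},{"dx":0,"dy":0,"dz":0,"wx":0,"wy":0,"wz":0,"claw":0}]' | sed -n 2,4p
python3 -m handwheel '[{"dx":0,"dy":0,"dz":0.15,"wx":0,"wy":0,"wz":0,"claw":0},{"dx":0,"dy":0,"dz":0,"wx":0,"wy":0,"wz":0,"claw":0}]'| sed -n 2,4p
python3 -m handwheel '[{"dx":0,"dy":0,"dz":0.15,"wx":0,"wy":0,"wz":0,"claw":0},{"dx":0,"dy":0,"dz":0,"wx":0,"wy":0,"wz":0,"claw":0}]'| sed -n 2,4p
python3 -m handwheel '[{"dx":0,"dy":0,"dz":0.1,"wx":0,"wy":0,"wz":0,"claw":0},{"dx":0,"dy":0,"dz":0,"wx":0,"wy":0,"wz":0,"claw":0}]'| sed -n 2,4p
```

```text
position: [0.5407, 0.1766, 0.0196]
tool_rot: [3.142, 0.0, 1.38]
force: [0.6, -0.6, 1.6]
position: [0.5408, 0.1766, 0.0182]
tool_rot: [3.141, -0.0, 1.38]
force: [0.8, 0.8, 2.9]
position: [0.5409, 0.1766, 0.0167]
tool_rot: [3.141, -0.0, 1.38]
force: [1.8, -0.7, 3.1]
position: [0.5408, 0.1766, 0.0157]
tool_rot: [3.141, -0.0, 1.38]
force: [1.6, 1.2, 4.3]
```

Spring contact began near 0.020, as predicted; push to the stop and hold.

```bash
python3 -m handwheel '[{"dx":0,"dy":0,"dz":0.1,"wx":0,"wy":0,"wz":0,"claw":0},{"dx":0,"dy":0,"dz":0,"wx":0,"wy":0,"wz":0,"claw":0}]'| sed -n 2,4p
python3 -m handwheel '[{"dx":0,"dy":0,"dz":0.05,"wx":0,"wy":0,"wz":0,"claw":0},{"dx":0,"dy":0,"dz":0,"wx":0,"wy":0,"wz":0,"claw":0}]'| sed -n 2,4p
python3 -m handwheel '[{"dx":0,"dy":0,"dz":0,"wx":0,"wy":0,"wz":0,"claw":0},{"dx":0,"dy":0,"dz":0,"wx":0,"wy":0,"wz":0,"claw":0},{"dx":0,"dy":0,"dz":0,"wx":0,"wy":0,"wz":0,"claw":0},{"dx":0,"dy":0,"dz":0,"wx":0,"wy":0,"wz":0,"claw":0},{"dx":0,"dy":0,"dz":0,"wx":0,"wy":0,"wz":0,"claw":0},{"dx":0,"dy":0,"dz":0,"wx":0,"wy":0,"wz":0,"claw":0},{"dx":0,"dy":0,"dz":0,"wx":0,"wy":0,"wz":0,"claw":0},{"dx":0,"dy":0,"dz":0,"wx":0,"wy":0,"wz":0,"claw":0}]'
```

```text
position: [0.5408, 0.1767, 0.0147]
tool_rot: [3.141, -0.0, 1.38]
force: [2.5, 0.0, 5.1]
position: [0.5409, 0.1767, 0.0145]
tool_rot: [3.141, -0.0, 1.38]
force: [1.0, 0.4, 10.2]
clock: 23.85
position: [0.5409, 0.1767, 0.0145]
tool_rot: [3.141, -0.0, 1.38]
force: [1.4, -0.4, 9.8]
grip_width: 0.0002
finger_force: 4.6
```

```bash
python3 -m handwheel '[{"dx":0,"dy":0,"dz":-3,"wx":0,"wy":0,"wz":0,"claw":0},{"dx":0,"dy":0,"dz":-4,"wx":0,"wy":0,"wz":0,"claw":0},{"dx":0,"dy":0,"dz":-4,"wx":0,"wy":0,"wz":0,"claw":0},{"dx":0,"dy":0,"dz":-4,"wx":0,"wy":0,"wz":0,"claw":0},{"dx":0,"dy":0,"dz":0,"wx":0,"wy":0,"wz":0,"claw":0}]'
python3 -m handwheel '[{"dx":-6,"dy":0.27,"dz":0,"wx":0,"wy":0,"wz":0,"claw":0},{"dx":-6,"dy":0.27,"dz":0,"wx":0,"wy":0,"wz":0,"claw":0},{"dx":-6,"dy":0.27,"dz":0,"wx":0,"wy":0,"wz":0,"claw":0},{"dx":-6,"dy":0.27,"dz":0,"wx":0,"wy":0,"wz":0,"claw":0},{"dx":-6,"dy":0.27,"dz":0,"wx":0,"wy":0,"wz":0,"claw":0},{"dx":-6,"dy":0.27,"dz":0,"wx":0,"wy":0,"wz":0,"claw":0},{"dx":-6,"dy":0.27,"dz":0,"wx":0,"wy":0,"wz":0,"claw":0},{"dx":-6,"dy":0.27,"dz":0,"wx":0,"wy":0,"wz":0,"claw":0}]'
python3 - <<'E'
from h import *
np.set_printoptions(precision=4,suppress=True)
for c in('wrist','top','side'):
  W=optics.grab_frame(c)
  for n in('feed_key_top','rocker_end'):
    for m in optics.masks_of(n,c)[:2]:
      v,u=np.nonzero(m['region']);print(c,n,m['p'],m['rect'],at(W,u.mean(),v.mean(),.0835,c=='wrist'))
E
```

```text
clock: 24.48
position: [0.5413, 0.177, 0.1663]
tool_rot: [3.139, -0.002, 1.38]
force: [0.0, 0.6, -0.7]
grip_width: -0.0001
finger_force: 0.0
clock: 25.48
position: [0.4696, -0.3, 0.163]
tool_rot: [-3.14, -0.001, 1.38]
force: [1.7, 0.4, 0.9]
grip_width: -0.0002
finger_force: 0.0
wrist feed_key_top 0.86 [276.8, 207.5, 20.6, 28.2] [ 0.4685 -0.3121  0.0835]
wrist rocker_end 0.72 [268.7, 96.4, 28.8, 47.3] [ 0.4834 -0.2318  0.0835]
top rocker_end 0.66 [116.4, 281.1, 117.5, 21.5] [0.3303 0.2908 0.0835]
top rocker_end 0.57 [377.0, 226.7, 15.2, 9.3] [ 0.4835 -0.2323  0.0835]
side feed_key_top 0.38 [369.4, 327.6, 10.8, 7.3] [ 0.4648 -0.3161  0.0835]
side rocker_end 0.42 [344.9, 289.4, 15.0, 16.2] [ 0.481  -0.2323  0.0835]
```

```bash
python3 -m handwheel '[{"dx":-1.4,"dy":0,"dz":3,"wx":0,"wy":0,"wz":0,"claw":0},{"dx":0,"dy":0,"dz":3,"wx":0,"wy":0,"wz":0,"claw":0},{"dx":0,"dy":0,"dz":2.5,"wx":0,"wy":0,"wz":0,"claw":0},{"dx":0,"dy":0,"dz":1.2,"wx":0,"wy":0,"wz":0,"claw":0},{"dx":0,"dy":0,"dz":0.6,"wx":0,"wy":0,"wz":0,"claw":0},{"dx":0,"dy":0,"dz":0,"wx":0,"wy":0,"wz":0,"claw":0},{"dx":0,"dy":0,"dz":0,"wx":0,"wy":0,"wz":0,"claw":0}]'
python3 -m handwheel '[{"dx":0,"dy":0,"dz":0.2,"wx":0,"wy":0,"wz":0,"claw":0},{"dx":0,"dy":0,"dz":0.1,"wx":0,"wy":0,"wz":0,"claw":0},{"dx":0,"dy":0,"dz":0,"wx":0,"wy":0,"wz":0,"claw":0}]'
```

```text
clock: 26.8
position: [0.4685, -0.3126, 0.0619]
tool_rot: [3.141, 0.0, 1.38]
force: [0.3, -0.9, 0.4]
grip_width: -0.0001
finger_force: 0.0
clock: 27.18
position: [0.468, -0.3125, 0.0582]
tool_rot: [-3.142, -0.0, 1.38]
force: [-0.5, -0.3, -0.0]
grip_width: -0.0002
finger_force: 0.0
```

```bash
python3 -m handwheel '[{"dx":0,"dy":0,"dz":0.3,"wx":0,"wy":0,"wz":0,"claw":0},{"dx":0,"dy":0,"dz":0.3,"wx":0,"wy":0,"wz":0,"claw":0},{"dx":0,"dy":0,"dz":0,"wx":0,"wy":0,"wz":0,"claw":0}]'| sed -n 2,4p
python3 -m handwheel '[{"dx":0,"dy":0,"dz":0.2,"wx":0,"wy":0,"wz":0,"claw":0},{"dx":0,"dy":0,"dz":0.1,"wx":0,"wy":0,"wz":0,"claw":0},{"dx":0,"dy":0,"dz":0,"wx":0,"wy":0,"wz":0,"claw":0}]'| sed -n 2,4p
python3 -m handwheel '[{"dx":0,"dy":0,"dz":0.1,"wx":0,"wy":0,"wz":0,"claw":0},{"dx":0,"dy":0,"dz":0,"wx":0,"wy":0,"wz":0,"claw":0}]'| sed -n 2,4p
```

```text
position: [0.468, -0.3125, 0.052]
tool_rot: [-3.141, -0.0, 1.38]
force: [0.6, 0.8, 1.9]
position: [0.468, -0.3125, 0.0492]
tool_rot: [-3.142, 0.0, 1.38]
force: [0.1, 0.7, 4.8]
position: [0.4681, -0.3125, 0.0482]
tool_rot: [3.142, -0.0, 1.38]
force: [-0.3, 1.0, 5.2]
```

Contact at about 0.053 and 4.8 mm travel so far; a touch more to reach the stop, then release.

```bash
python3 -m handwheel '[{"dx":0,"dy":0,"dz":0.07,"wx":0,"wy":0,"wz":0,"claw":0},{"dx":0,"dy":0,"dz":0,"wx":0,"wy":0,"wz":0,"claw":0},{"dx":0,"dy":0,"dz":0,"wx":0,"wy":0,"wz":0,"claw":0}]'
python3 -m handwheel '[{"dx":0,"dy":0,"dz":-2,"wx":0,"wy":0,"wz":0,"claw":0},{"dx":0,"dy":0,"dz":-4,"wx":0,"wy":0,"wz":0,"claw":0},{"dx":0,"dy":0,"dz":-5,"wx":0,"wy":0,"wz":0,"claw":0},{"dx":0,"dy":0,"dz":0,"wx":0,"wy":0,"wz":0,"claw":0},{"dx":0,"dy":0,"dz":0,"wx":0,"wy":0,"wz":0,"claw":0}]'
python3 - <<'E'
from h import *
np.set_printoptions(precision=4,suppress=True)
a=cv2.cvtColor(cv2.imread('pics/side0.png'),6)
S=optics.grab_frame('side')
for n,z in(('rocker_end',.0835),('printer',.1),('tray',.09)):
    for m in optics.masks_of(n,'side')[:1]:
        v,u=np.nonzero(m['region']);print(n,m['p'],m['rect'],at(S,u.mean(),v.mean(),z))
print(cv2.cvtColor(S['frame'],6)[288:312:2,344:364:2])
E
```

```text
clock: 28.55
position: [0.4681, -0.3125, 0.0479]
tool_rot: [3.141, -0.0, 1.38]
force: [-2.7, 2.0, 14.3]
grip_width: -0.0
finger_force: 6.8
clock: 29.18
position: [0.468, -0.3122, 0.1572]
tool_rot: [-3.141, -0.0, 1.38]
force: [0.9, -0.6, -0.4]
grip_width: -0.0001
finger_force: 0.0
rocker_end 0.54 [346.2, 289.8, 14.9, 16.5] [ 0.4811 -0.2345  0.0835]
printer 0.65 [325.7, 274.1, 120.7, 89.6] [ 0.4935 -0.3141  0.1   ]
tray 0.78 [246.9, 122.2, 67.0, 47.6] [0.6558 0.2456 0.09  ]
[[190 154 148 164 160 160 159  18  43  45]
 [138 150 154 127 180 156 156 118  40  51]
 [148 131 182 239 234 135 146 148  71  30]
 [118 242 234 233 234 234 133 147 147  39]
 [ 93 188 213 236 236 238 197 147 147 141]
 [ 66  78 125 127 124 118 119 132 148 149]
 [129  58  88 130 124 124 124 124 132 127]
 [ 89  72  60  98 127 125 125 113  99  75]
 [ 87  86  50  48  92 118 100  80  35  58]
 [ 87  85  84  55  46  82  35  57  55  56]
 [ 86  85  84  74  57  58  59  56  65  83]
 [ 85  85  85  84  61  59  65  83  81  82]]
```

```bash
python3 -c "
from workcell import job_done;print(job_done())"
```

```text
the job is handed in; nothing more can be done
None
```

I switched the printer on, held the print key at its stop for over a second, then pressed and released the feed key. The job is handed in: the last side view still showed the rocker on and the printer in place. I did not check the ticket at the tear bar, and no verdict came back.

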